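Unlock the medicine box and hold the key turned

TASK

Take the red-headed key from the wooden stand, push it fully into the lock in the lid of the white medicine box (its pins are sticky, so ease or wiggle it past them until the collar rests on the lid), and only then turn it a quarter turn clockwise, as far as it goes. The lock springs back, so finish while still holding the key turned, so that someone can lift the lid. Leave the blue key in the stand and everything else where it is.

Things in the scene. Friction and masses are not known exactly. Their poses are not given: they have to be found in the camera images.
- red_key: The key to use: steel, red plastic head, 77 mm long, about 45 g, standing upright in the wooden stand, head up. Origin: on its axis, at the underside of its round collar (22 mm across, 4 mm thick); z up along the key to the head, x along the head's and bit's width, y across their thickness. It is the same after half a turn about z.
- red_key_head (a point): Centre of the red head, 29 mm above the key's origin: a flat-sided block 26 mm wide (key x), 10 mm thick (key y), 30 mm tall, from 14 to 44 mm above the origin. Grip it across its 10 mm thickness. Under it a stem 8 mm thick runs down to the collar.
- red_key_tip (a point): Lower tip of the key, 33 mm below its origin. Below the collar come a round neck 4.5 mm thick (0 to 11 mm below the origin), then a flat bit 12 mm wide (key x) and 4 mm thick (key y), 11 to 33 mm below; its lowest 4 mm taper to 8 mm wide and are rounded.
- blue_key: The other key, not for this lock: same shape and origin, blue head; it stands in the same stand, 68 mm from the red key. Which of the two holes holds the red key varies. Leave it where it is.
- key_stand: Fixed wooden block, 140 mm (its x) by 50 mm (its y) by 45 mm high, origin at the centre of its underside. Two slots, 34 mm either side of the middle along x, hold the keys loosely (0.5 mm play all round), 33 mm deep, collars resting on the block's top, key x along the block's x.
- med_box: Fixed white steel medicine box with a green cross on its flat lid, 160 mm (its x) by 200 mm (its y) by 80 mm high, origin at the centre of its underside. The keyhole is in the lid, inside a rectangular red frame (44 by 36 mm), 35 mm from the middle towards the -x side. On the -x side a steel latch sticks out; it draws in as the key turns.
- keyhole (a point): Centre of the keyhole, level with the lid's top, 80 mm above the worktop; axes as the box's: x along the slot, y across, z up. Slot 14 mm (x) by 6 mm (y), straight down through an 8 mm plate whose upper 3.5 mm flare at 45 degrees to 21 by 13 mm. Key x goes along this x, either way round. The key is fully in when its collar rests on the lid: the key's origin is then at this point.
- lock_slot (a point): Top of the turning lock cylinder, 9 mm below the keyhole, with a slot 13.6 by 5.2 mm and 28 mm deep, in line with the keyhole at rest. Two sticky sprung pins in it, met when the tip is about 15 and 24 mm below the lid, resist with some 8 to 16 N until pushed aside; a small wiggle (under 1 mm sideways, or slightly back and on) helps. The bit clears the plate, free to turn, only within 3 mm of fully in.
- lock_cylinder (a joint): Angle of the lock cylinder in rad: 0 at rest, growing as the key is turned clockwise seen from above, to a stop at 1.6; a quarter turn is 1.57. The bit has about 0.1 rad of play in it. A spring (0.03 Nm at 0, 0.11 Nm at the stop) turns it back to 0, key and all, when let go.
- spice_jar: A small spice jar, 40 mm across and 85 mm tall, standing past one end of the key stand; origin at the centre of its underside; not part of the job, leave it alone.
- pill_tin: A flat round tin, 44 mm across and 20 mm high, standing on the lid of the medicine box some 85 to 110 mm from the keyhole; origin at the centre of its underside; not part of the job, leave it alone.
- mug: A white mug, 80 mm across and 95 mm tall; origin at the centre of its underside; not part of the job, leave it alone.
- soap: A white soap dispenser, 60 mm across and 165 mm tall; origin at the centre of its underside; not part of the job, leave it alone.
- sugar_jar: A glass sugar jar, 90 mm across and 130 mm tall; origin at the centre of its underside; not part of the job, leave it alone.
- sponge: A yellow sponge, 70 x 100 x 28 mm; origin at the centre of its underside; not part of the job, leave it alone.
- spatula: A spatula with a wooden handle and a steel blade, 270 mm long, lying flat; origin at the centre of its underside; not part of the job, leave it alone.
There are look-alikes about, which are no part of the job. Of the things shaped like the key_stand, the wooden one is meant.

How it is judged:
On the way, in this order (a step that is already met when the one before it is completed fails the run):
1. the red key is lifted out of the stand (z of red_key in the frame of key_stand above 0.082 m and contact force between the fingers and red_key above 2 N), for 0.1 s.
2. the red key is fully in the lock, not yet turned (z of red_key in the frame of keyhole between -0.004 and 0.003 m and horizontal distance between red_key and keyhole below 0.004 m and angle between red_key's own z axis and vertical below 0.12 rad and value of joint lock_cylinder below 0.5 rad), for 0.1 s.
3. the key is turned a quarter clockwise (z of red_key in the frame of keyhole between -0.004 and 0.003 m and horizontal distance between red_key and keyhole below 0.004 m and angle between red_key's own z axis and vertical below 0.12 rad and value of joint lock_cylinder above 1.35 rad and contact force between the fingers and red_key above 2 N), for 0.2 s.
At the end, for the whole second after the job is handed in: The red key is fully in the lock (collar within 3 mm of the lid, within 4 mm of the keyhole's centre, upright within 0.12 rad), the cylinder is turned clockwise past 1.35 rad and still, and the fingers hold the key (over 2 N). The blue key and the other things are where they were (all of step 3 and velocity of joint lock_cylinder between -0.2 and 0.2 rad/s); the arm keeps its last pose, push and grip.
It fails at once if the lock is turned (over 0.5 rad) before the key is fully in (value of joint lock_cylinder above 0.5 rad and z of red_key in the frame of keyhole above 0.006 m).
It fails at once if the blue key is moved (over 15 mm) (distance of blue_key from where it was at the start of the episode above 0.015 m).
It fails at once if a bystander is pushed (over 30 mm) or tipped (distance of any of spice_jar, pill_tin, mug, soap, sugar_jar, sponge, spatula from where it was at the start of the episode above 0.03 m or angle between any of spice_jar, pill_tin, mug, soap, sugar_jar, sponge, spatula's own z axis and vertical above 0.4 rad).
It also fails if it takes over 51 s, if anything falls off the work surface, if the arm or the gripper's body presses on something with over 40 N, if the wrist force passes 120 N, or if a joint passes its speed limit or range.

ROBOT

A 6-joint arm with a two-finger parallel gripper is mounted at the origin on the work surface. World frame = base frame: x ahead of the robot, y to its left, z up, the work surface at z = 0. Lengths are in m, angles in rad, forces in N, time in s.
With the tool pointing down it reaches from about 0.3 to 0.875 m from the base axis. Payload 6.4 kg.
Tool frame: the origin (TCP) lies between the finger pads; the fingertips stand 19 mm ahead of it and the grasp point (between the pads) is the TCP (ctrl.tips_ahead is the z of the fingertips in the tool frame, in m); z points along the fingers, y is the line along which they close (so a half turn about z gives the same grasp; the last joint's range is limited). The gripper opens to 85 mm and grips with 20 to 120 N. Pads are 22 mm wide; open, the fingers measure 114 mm over their backs; the gripper's body (76 mm by 85 mm) begins 54 mm behind the grasp point. The pads swing forward as they close: fully open they stand 13 mm farther back than shut.
Start: joints at [0.905, 0.181, 1.607, -0, 1.354, -0.206], TCP at [0.255, 0.515, 0.25] pointing down, gripper open.
Joint ranges: [-2.99, 2.99], [-0.89, 2.07], [0.3, 2.58], [-1.14, 4.28], [0, 2.63], [-3.12, 3.12]. Speed limits (rad/s): [2.57, 2.57, 3.01, 3.14, 3.14, 3.14].

INTERFACE

Orientations are given as a unit quaternion [w, x, y, z].
In Python, from bench import readout, vision, ctrl gives the robot as it stands.
- The arm moves only by the tool play_rows, never from a script. Its arguments are lists of equal length, an entry for each row: "xyz": the shift along the tool's x, y, z in mm, a list of three; "rot": the turn, a rotation vector about the tool's x, y, z in rad, a list of three; "grip": the opening, from 0 (shut) to 1 (fully open). In form: {"xyz": [[x, y, z], ...], "rot": [[rx, ry, rz], ...], "grip": [grip, ...]}. A call has exactly 10 rows; each row is the pose to reach, as a shift and turn from the pose commanded when the call began, along the tool's axes at that moment; what a row does not reach only later rows make up. A row lasts 1/8 s, in which the tool goes at most 62.5 mm and 10.7 degrees, less where a joint would pass 70% of its speed; a pose out of reach is approached as far as the arm can. A call with a gripper value outside its range is refused whole. The fingers move at their own pace and stop on an object; the grip force is fixed at half the most. Time passes only in rows, so rows that repeat a pose let the fingers close, or fill a call up. It gives the time, the measured TCP pose, the force, the opening and the grip force at its end, in the units of the state.
- readout.get_obs(): the state, without advancing time (a new reading comes with each control period).
- vision.camera(name): name is "side" or "top"; returns a dict with "color" (400x640x3 uint8, red, green, blue), "depth" (400x640 float32, m along the optical axis (not along the pixel's ray), 0 where there is no reading), "camera_matrix" (3x3 intrinsics, pixels), "k1" (the pictures are not rectified: a ray, as slopes to the right and down, at radius r is drawn at 1 + k1 r^2 times it, then the intrinsics apply), "extrinsics" (4x4, takes a point from camera to world coordinates). Camera axes: x right, y down, z forward; pixel columns grow to the right and rows downward; lengths in m; the calibration is good to about 2 mm. A picture is of the moment at which its call begins.
- ctrl.hand_in(): hands the job in; it is judged then, once.
The state is a dict: "time_s": time; "q": joint angles; "dq": joint speeds; "joint_efforts": joint torques, N m; "eef_pos": TCP position; "eef_rot": TCP orientation; "wrist_force": force on the tool from outside, world axes, zero at the start; "torque": the same for the moment, N m; "opening": opening from 0.0 (shut) to 1.0 (fully open); "grasp_force": force on a finger pad.
Only numpy, scipy, OpenCV 4.12 (cv2) and the standard library are available. Lean on these libraries where they do the work, as an engineer would, in place of code of your own. Each camera call takes 0.05 s, during which the arm holds its last target. There are 200 camera calls.

## Working session

There is one attempt and no reset: what is moved stays moved. The work goes in short steps, Python scripts to look and compute and a tool call to move; the robot and the scene stay as the last step left them, time stands still between calls to the robot, and variables do not carry over. Pictures are saved under pics/ and viewed, at most 10 in all, crops included, and the job is handed in when it is done.

Besides the shell and the picture viewer there is one more tool, called after "Call:" by a JSON object that holds its "fn" and its "kwargs", one argument or row to a line. play_rows: Moves the arm, as the interface text tells. Its arguments: {"type":"object","properties":{"xyz":{"type":"array","items":{"type":"array","items":{"type":"number"}}},"rot":{"type":"array","items":{"type":"array","items":{"type":"number"}}},"grip":{"type":"array","items":{"type":"number"}}},"required":["xyz","rot","grip"]}

```bash
ls; mkdir -p pics; cat > h.py <<'E'
import numpy as np, cv2
from scipy.spatial.transform import Rotation as R
from bench import readout, vision, ctrl
def pts(c):
    """world point for every pixel"""
    K=c["camera_matrix"]; h,w=c["depth"].shape
    u,v=np.meshgrid(np.arange(w),np.arange(h))
    d=np.stack([(u-K[0,2])/K[0,0],(v-K[1,2])/K[1,1]],-1); s=d.copy()
    for _ in range(10): s=d/(1+c["k1"]*(s**2).sum(-1,keepdims=True))
    z=c["depth"][...,None]
    p=np.concatenate([s*z,z],-1); T=np.array(c["extrinsics"])
    return p@T[:3,:3].T+T[:3,3]
def proj(c,p):
    T=np.linalg.inv(c["extrinsics"]); q=np.atleast_2d(p)@T[:3,:3].T+T[:3,3]
    s=q[:,:2]/q[:,2:]; s=s*(1+c["k1"]*(s**2).sum(1,keepdims=True)); K=c["camera_matrix"]
    return s*[K[0,0],K[1,1]]+[K[0,2],K[1,2]]
def save(n,img,s=1):
    cv2.imwrite("pics/"+n,cv2.resize(img[...,::-1],None,fx=s,fy=s,interpolation=cv2.INTER_CUBIC))
E
python3 - <<'E'
from h import *
for n in("top","side"):
    c=vision.camera(n); np.savez(n+"0.npz",**c); save(n+"0.png",c["color"])
    print(n,c["k1"],np.round(c["camera_matrix"],1).tolist(),np.round(c["extrinsics"],3).tolist())
o=readout.get_obs(); print({k:np.round(v,3).tolist() for k,v in o.items()}, ctrl.tips_ahead)
E
```

```text
pics
top 0.017197962938628682 [[417.5, 0.0, 329.7], [0.0, 417.5, 197.7], [0.0, 0.0, 1.0]] [[0.005, -0.994, 0.109, 0.417], [-1.0, -0.005, 0.001, -0.026], [-0.001, -0.109, -0.994, 1.466], [0.0, 0.0, 0.0, 1.0]]
side -0.00547722825595578 [[508.4, 0.0, 312.2], [0.0, 508.4, 201.3], [0.0, 0.0, 1.0]] [[0.885, -0.362, 0.292, 0.095], [-0.466, -0.676, 0.571, -0.933], [-0.009, -0.641, -0.767, 1.329], [0.0, 0.0, 0.0, 1.0]]
{'time_s': 0.1, 'q': [0.905, 0.181, 1.608, -0.0, 1.354, -0.206], 'dq': [0.0, -0.001, 0.0, -0.001, -0.001, -0.001], 'joint_efforts': [0.001, -44.587, -35.224, -0.0, 0.004, -0.0], 'eef_pos': [0.255, 0.515, 0.249], 'eef_rot': [-0.0, 0.228, 0.974, -0.001], 'wrist_force': [-0.065, -0.119, -0.703], 'torque': [0.046, 0.007, -0.028], 'grasp_force': 0.0, 'opening': 1.0} 0.019
```

View pics/top0.png

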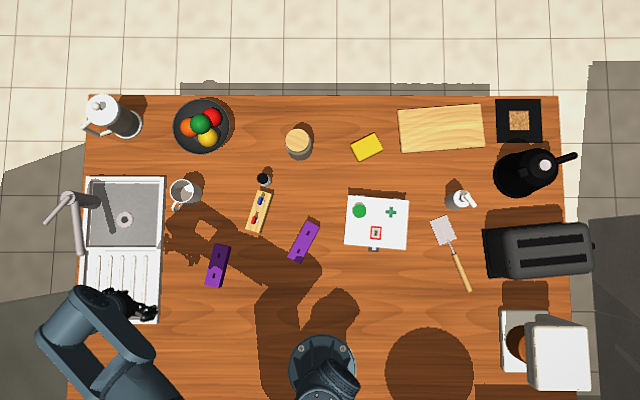

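View pics/side0.png

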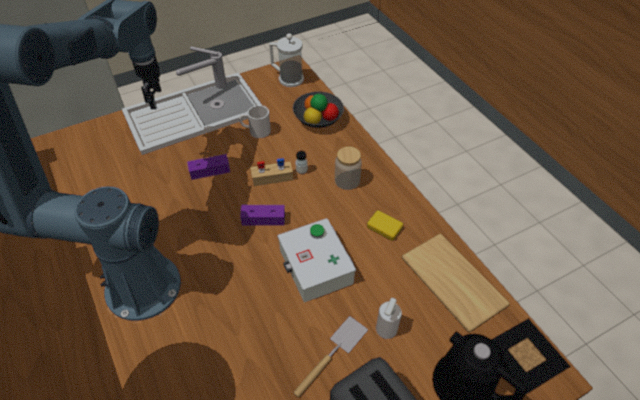

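The top view shows the wooden stand at (259,212), with the red head near (254,221), the blue head near (261,200) and the spice jar at (264,178). The box is at (377,221) with the red frame at (376,233). The side view agrees: red head (261,166), frame (304,256).

```bash
python3 - <<'E'
from h import *
rect=lambda q:(np.round(cv2.minAreaRect(q[:,:2].astype(np.float32)*1000)[0],1).tolist(),np.round(cv2.minAreaRect(q[:,:2].astype(np.float32)*1000)[1],1).tolist(),round(cv2.minAreaRect(q[:,:2].astype(np.float32)*1000)[2],1))
rois={"top":dict(stand=(235,180,285,245),box=(335,185,415,255)),"side":dict(stand=(240,145,300,190),box=(270,212,360,300))}
for n in("top","side"):
    c=dict(np.load(n+"0.npz")); P=pts(c); C=c["color"].astype(int); hsv=cv2.cvtColor(c["color"],cv2.COLOR_RGB2HSV).astype(int)
    def sel(r,m):
        x0,y0,x1,y1=rois[n][r]; k=np.zeros(m.shape,bool); k[y0:y1,x0:x1]=1; return P[k&m&(c["depth"]>0)]
    r,g,b=C[...,0],C[...,1],C[...,2]; Z=P[...,2]
    red=(r>110)&(r>2.2*g)&(r>2.2*b); blue=(b>100)&(b>1.8*r); green=(g>1.5*r)&(g>1.3*b)
    for nm,q in dict(redhead=sel("stand",red&(Z>.06)),bluehead=sel("stand",blue&(Z>.06)),standtop=sel("stand",(Z>.039)&(Z<.05)),
        lid=sel("box",(Z>.073)&(Z<.087)),frame=sel("box",red&(Z>.07)),green=sel("box",green)).items():
        print(n,nm,len(q), np.round(q.mean(0)*1000,1),"med z",np.round(np.percentile(q[:,2],[5,50,95])*1000,1),rect(q))
    x=C; 
    if n=="top": a=C[175:265,230:410]
    else: a=C[140:305,230:365]
    save(n+"1.png",a.astype(np.uint8),4.4 if n=="top" else 3.6)
E
```

```text
top redhead 23 [493.8 228.5  87.2] med z [81.5 87.3 92.7] ([494.3, 228.7], [7.6, 24.7], 75.8)
top bluehead 20 [559.7 208.8  87.9] med z [84.1 88.7 90.4] ([559.2, 209.3], [7.6, 22.8], 71.1)
top standtop 503 [527.1 219.2  45.1] med z [40.7 45.2 49.1] ([547.0, 214.0], [50.7, 181.4], 73.8)
top lid 2849 [ 487.7 -181.8   80.1] med z [75.4 80.2 84.8] ([491.8, -179.3], [204.8, 168.5], 85.1)
top frame 49 [ 453.7 -177.3   80.8] med z [76.3 80.6 85.5] ([453.9, -177.0], [33.8, 41.6], 83.4)
top green 188 [ 524.6 -147.8   94.9] med z [ 77.6  98.9 104.7] ([525.9, -171.8], [43.1, 141.0], 1.3)
side redhead 20 [493.6 226.5  86.3] med z [82.2 86.6 92. ] ([493.3, 225.2], [12.8, 24.5], 71.2)
side bluehead 12 [558.6 207.8  86.3] med z [82.  86.2 90.4] ([558.7, 207.8], [8.1, 21.2], 71.8)
side standtop 380 [527.9 213.3  43.9] med z [39.8 43.8 48.6] ([539.2, 210.0], [64.6, 167.8], 71.3)
side lid 2992 [ 485.7 -189.9   78.6] med z [74.5 78.6 83.1] ([490.5, -180.7], [208.8, 167.4], 85.0)
side frame 4 [ 454.2 -177.    79.6] med z [78.5 79.6 80.7] ([454.9, -176.9], [26.4, 37.5], 83.6)
side green 149 [ 523.8 -139.    95.7] med z [ 78.3  97.8 103.2] ([520.3, -169.8], [137.2, 40.4], 84.5)
```

View pics/top1.png

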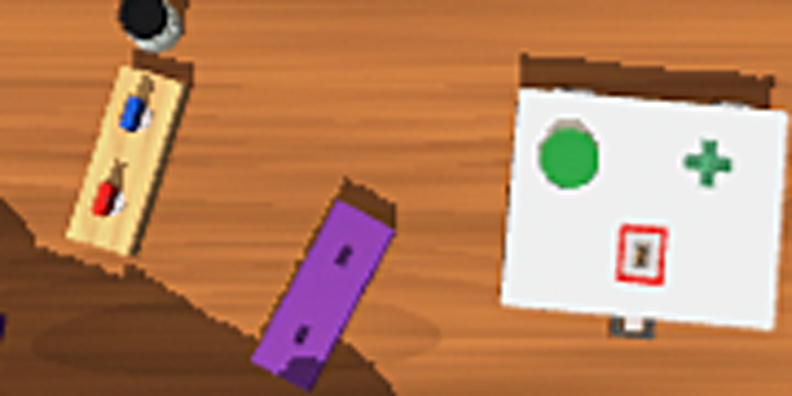

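```bash
cat >> h.py <<'E'
def go(x,y,z,yaw):
    """shift (mm) and turn in the tool axes to a tool pointing down at x,y,z mm with tool x at yaw deg"""
    o=readout.get_obs(); w,a,b,c=o["eef_rot"]; A=R.from_quat([a,b,c,w])
    t=np.radians(yaw); X=np.array([np.cos(t),np.sin(t),0]); Zt=np.array([0,0,-1.]); B=R.from_matrix(np.stack([X,np.cross(Zt,X),Zt],1))
    d=A.inv().apply(np.array([x,y,z])-o["eef_pos"]*1000) if hasattr(o["eef_pos"],"shape") else A.inv().apply(np.array([x,y,z])-np.array(o["eef_pos"])*1000)
    print("xyz",np.round(d,1).tolist(),"rot",np.round((A.inv()*B).as_rotvec(),4).tolist())
E
python3 -c "
from h import *
go(494,227.8,249,163.5); go(494,227.8,150,163.5)"
```

```text
xyz [-341.7, -151.2, 0.6] rot [-0.0015, -0.0004, -0.1718]
xyz [-341.7, -151.0, 99.6] rot [-0.0015, -0.0004, -0.1718]
```

Call:
{"fn": "play_rows", "kwargs": {
  "xyz": [
    [-50,-22,0],
    [-100,-44,0],
    [-150,-66,0],
    [-200,-88,0],
    [-250,-110,15],
    [-300,-132,40],
    [-341.7,-151,70],
    [-341.7,-151,100],
    [-341.7,-151,100],
    [-341.7,-151,100]
  ],
  "rot": [
    [0,0,-0.03],
    [0,0,-0.06],
    [0,0,-0.09],
    [0,0,-0.12],
    [0,0,-0.15],
    [0,0,-0.172],
    [0,0,-0.172],
    [0,0,-0.172],
    [0,0,-0.172],
    [0,0,-0.172]
  ],
  "grip": [1,1,1,1,1,0.6,0.5,0.5,0.5,0.5]
}}

```text
time_s: 1.35
eef_pos: [0.4945, 0.2288, 0.1511]
eef_rot: [0.0, 0.143, 0.99, 0.0]
wrist_force: [0.4, 0.3, 0.2]
opening: 0.499
grasp_force: 0.0
```

```bash
python3 - <<'E'
from h import *
a=vision.camera("side"); b=vision.camera("top"); np.savez("side2.npz",**a)
A=cv2.resize(a["color"][100:200,200:320],None,fx=4,fy=4,interpolation=3); B=cv2.resize(b["color"][150:250,220:300],None,fx=4,fy=4,interpolation=3)
save("m2.png",np.hstack([A,B]))
print(readout.get_obs()["eef_pos"], proj(a,[readout.get_obs()["eef_pos"]]), proj(b,[readout.get_obs()["eef_pos"]]))
go(494,227.6,75.5,163.5)
E
```

```text
[0.49500902 0.22916315 0.15192846] [[258.74608489 147.97953778]] [[248.88500983 218.18702442]]
xyz [0.7, -1.9, 76.4] rot [0.0013, 0.0023, 0.0013]
```

View pics/m2.png

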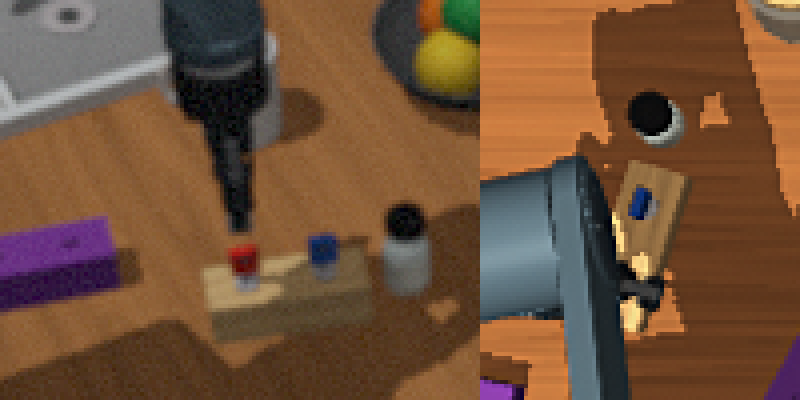

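Call:
{"fn": "play_rows", "kwargs": {
  "xyz": [
    [0,-1,15],
    [0,-1,30],
    [0,-1,45],
    [0,-1,60],
    [0,-1,70],
    [0,-1,75],
    [0,-1,75],
    [0,-1,75],
    [0,-1,75],
    [0,-1,75]
  ],
  "rot": [
    [0,0,0],
    [0,0,0],
    [0,0,0],
    [0,0,0],
    [0,0,0],
    [0,0,0],
    [0,0,0],
    [0,0,0],
    [0,0,0],
    [0,0,0]
  ],
  "grip": [0.5,0.5,0.5,0.5,0.5,0.5,0.5,0.5,0.5,0.5]
}}

```text
time_s: 2.7
eef_pos: [0.4943, 0.2274, 0.0757]
eef_rot: [0.0, 0.143, 0.99, 0.0]
wrist_force: [-0.5, 0.1, 0.4]
opening: 0.499
grasp_force: 0.0
```

```bash
python3 - <<'E'
from h import *
for i in range(3):
    o=readout.get_obs(); print(np.round(np.array(o["eef_pos"])*1000,2),np.round(o["wrist_force"],2)); a=vision.camera("side")
save("m3.png",a["color"][110:190,210:310],6)
go(494,227.6,75.5,163.5)
E
```

```text
[494.31 227.44  75.65] [-0.47  0.12  0.42]
[494.25 227.44  75.58] [-0.47 -0.   -0.56]
[494.15 227.4   75.45] [-0.43  0.31  0.1 ]
xyz [0.2, 0.2, -0.1] rot [0.0001, 0.0002, 0.0002]
```

View pics/m3.png

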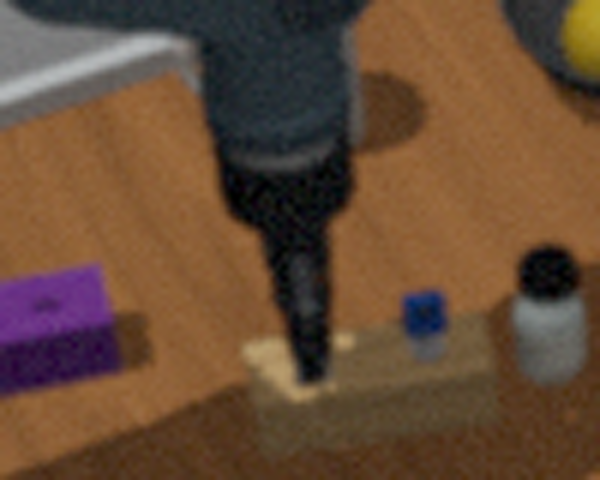

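The near finger, at (312,370) in the crop, stands right in front of the red head. The blue key is clear. Next I close.

Call:
{"fn": "play_rows", "kwargs": {
  "xyz": [
    [0,0,0],
    [0,0,0],
    [0,0,0],
    [0,0,0],
    [0,0,0],
    [0,0,0],
    [0,0,0],
    [0,0,0],
    [0,0,0],
    [0,0,0]
  ],
  "rot": [
    [0,0,0],
    [0,0,0],
    [0,0,0],
    [0,0,0],
    [0,0,0],
    [0,0,0],
    [0,0,0],
    [0,0,0],
    [0,0,0],
    [0,0,0]
  ],
  "grip": [0.4,0.3,0.25,0.2,0.15,0.1,0.05,0,0,0]
}}

```text
time_s: 4.1
eef_pos: [0.4942, 0.2276, 0.0754]
eef_rot: [0.0, 0.143, 0.99, 0.0]
wrist_force: [1.3, 4.6, 0.7]
opening: 0.109
grasp_force: 59.2
```

Call:
{"fn": "play_rows", "kwargs": {
  "xyz": [
    [0,0.5,-1],
    [0,0.5,-5],
    [0,0.5,-10],
    [0,0.5,-16],
    [0,0.5,-22],
    [0,0.5,-30],
    [0,0.5,-45],
    [0,0.5,-60],
    [0,0.5,-75],
    [0,0.5,-75]
  ],
  "rot": [
    [0,0,0],
    [0,0,0],
    [0,0,0],
    [0,0,0],
    [0,0,0],
    [0,0,0],
    [0,0,0],
    [0,0,0],
    [0,0,0],
    [0,0,0]
  ],
  "grip": [0,0,0,0,0,0,0,0,0,0]
}}

```text
time_s: 5.35
eef_pos: [0.4954, 0.2281, 0.1523]
eef_rot: [0.002, 0.143, 0.99, 0.001]
wrist_force: [-0.8, 0.5, -0.2]
opening: 0.104
grasp_force: 59.2
```

```bash
python3 -c "
from h import *
o=readout.get_obs(); print(np.array(o['eef_pos'])*1000,o['eef_rot'],o['wrist_force'],o['torque'])
go(454,-177,150.5,175)"
```

```text
[495.4144808  228.13309903 152.28086744] [1.67569055e-03 1.43394847e-01 9.89663946e-01 6.20201907e-04] [-0.84562001  0.5353048  -0.16714599] [0.01264189 0.04684056 0.02262753]
xyz [-75.3, -400.2, 1.3] rot [0.0014, 0.0033, -0.2005]
```

Call:
{"fn": "play_rows", "kwargs": {
  "xyz": [
    [0,0,-20],
    [-5,-35,-30],
    [-15,-85,-30],
    [-25,-140,-30],
    [-35,-195,-30],
    [-46,-250,-30],
    [-57,-305,-30],
    [-67,-355,-30],
    [-75,-398,-25],
    [-75,-400,-15]
  ],
  "rot": [
    [0,0,0],
    [0,0,-0.03],
    [0,0,-0.06],
    [0,0,-0.09],
    [0,0,-0.12],
    [0,0,-0.15],
    [0,0,-0.18],
    [0,0,-0.2],
    [0,0,-0.2],
    [0,0,-0.2]
  ],
  "grip": [0,0,0,0,0,0,0,0,0,0]
}}

```text
time_s: 6.6
eef_pos: [0.4524, -0.1798, 0.1652]
eef_rot: [0.0, 0.046, 0.999, -0.001]
wrist_force: [0.0, 0.4, 0.2]
opening: 0.104
grasp_force: 59.3
```

```bash
python3 - <<'E'
from h import *
vision.camera("side");vision.camera("side");vision.camera("side")
a=vision.camera("side"); b=vision.camera("top"); np.savez("side4.npz",**a); np.savez("top4.npz",**b)
o=readout.get_obs(); e=np.array(o["eef_pos"])*1000; print(e,o["eef_rot"],o["wrist_force"],o["grasp_force"])
A=cv2.resize(a["color"][170:290,250:370],None,fx=4,fy=4,interpolation=3); B=cv2.resize(b["color"][170:290,340:410],None,fx=4,fy=4,interpolation=3)
save("m4.png",np.hstack([A,B]))
go(454,-177,165,175)
P=e/1000; print("TCP",proj(a,P),"col",proj(a,P-[0,0,.0305]),"tip",proj(a,P-[0,0,.0635]),"hole",proj(a,[.454,-.177,.08]))
E
```

```text
[ 452.57708945 -175.74815791  165.08657685] [-2.84111959e-04  4.32057188e-02  9.99066105e-01  3.20362642e-04] [-0.53621689 -0.01964968 -0.02542957] 59.270793199539185
xyz [-1.5, -1.1, 0.1] rot [0.0006, -0.0006, 0.0008]
TCP [[302.89034723 238.38699595]] col [[303.13626953 244.63123196]] tip [[303.39358998 251.16439408]] hole [[304.18199509 255.44156558]]
```

View pics/m4.png

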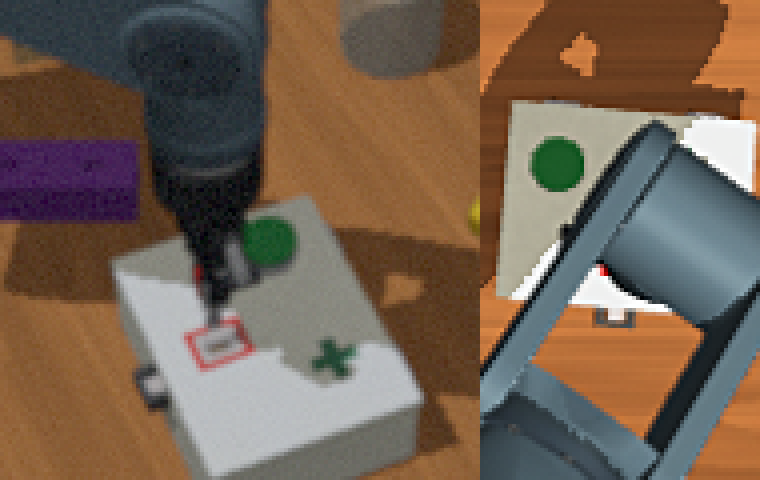

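In the side crop the key hangs upright with its collar at (218,290) and tip near (213,322). It is just above and behind the frame, whose centre is at (220,342). I'll refine the keyhole and camera bias with subpixel centroids.

```bash
python3 - <<'E'
from h import *
from scipy.optimize import least_squares
def ray(c,uv,z):
    f=lambda p:(proj(c,[p[0],p[1],z])-uv).ravel()
    return least_squares(f,[.45,0]).x*1000
def red(c,x0,y0,x1,y1):
    C=c["color"].astype(float)[y0:y1,x0:x1]; w=np.clip(C[...,0]-np.maximum(C[...,1],C[...,2])-25,0,None)/(C[...,0]+30)
    w[w<.12]=0
    v,u=np.mgrid[y0:y1,x0:x1]; return np.array([(u*w).sum(),(v*w).sum()])/w.sum(), w.sum()
t=dict(np.load("top0.npz")); s=dict(np.load("side0.npz")); s4=dict(np.load("side4.npz"))
for n,c,r in(("top",t,(364,222,388,244)),("side",s,(294,246,316,266)),("side4",s4,(294,247,316,266))):
    uv,k=red(c,*r); print(n,"frame",uv,k,ray(c,uv,.08))
# dark keyhole centroid & box outline by hull of white
for n,c,r in(("top",t,(370,228,382,239)),("side",s,(299,252,311,261))):
    x0,y0,x1,y1=r; C=c["color"].astype(float)[y0:y1,x0:x1].min(-1); print(n); print(C.astype(int))
# red head: silhouette centroid of block 26x10x30 at z .059-.089
def sil(c,x,y,yaw,z0=.059):
    X=np.array([np.cos(yaw),np.sin(yaw),0]);Y=np.array([-X[1],X[0],0])
    P=[np.array([x,y,z0])+a*.013*X+b*.005*Y+np.array([0,0,h]) for a in(-1,1) for b in(-1,1) for h in(0,.03)]
    h=cv2.convexHull(proj(c,P).astype(np.float32)); m=cv2.moments(h); return np.array([m["m10"],m["m01"]])/m["m00"],m["m00"]
for n,c,r in(("top",t,(246,210,262,232)),("side",s,(252,158,270,174))):
    uv,k=red(c,*r); f=lambda p:sil(c,p[0],p[1],np.radians(-16.5))[0]-uv
    p=least_squares(f,[.494,.228],diff_step=1e-3).x; print(n,"head",uv,k,sil(c,*p,-.288)[1],p*1000)
E
```

```text
top frame [375.46727749 232.5277138 ] 34.07235889669448 [ 453.73304903 -176.88192059]
side frame [304.36922311 255.36395279] 14.000380623037799 [ 454.61051653 -177.01623316]
side4 frame [304.28627636 255.71380617] 12.574541258560398 [ 453.83321214 -177.99633978]
top
[[185  63 198 223 216 216 216 215 215 222  84 100]
 [187  67 203 227 209 207 218 217 225 226  94 163]
 [154  42 202 218 167 146 139 158 213 222  88 171]
 [148  36 202 219 154  56  66 145 214 195  57 169]
 [148  80 209 221 166  54  59 147 217 190  49 230]
 [126  75 208 210 136  31  91 173 221 192  51 239]
 [120 127 217 208 123  13  88 171 221 154  22 239]
 [122 137 221 199 130 107 122 188 222 151  19 239]
 [ 87 148 228 226 224 225 223 224 227 157  58 239]
 [ 83  55 131 142 180 192 189 226 224 137  50 238]
 [ 76   0  13  15  33  41  41  65  77  28  37 238]]
side
[[119 107 100 107 105 119 143 144 147 133  88  96]
 [107 113 121 138 143 144 143 143 147 144 111  88]
 [142 147 145 150 144 137 131 133 137 144 132  90]
 [152 148 139 131 124 118 105 107 126 146 142 114]
 [141 143 126 111  95  79  76  98 122 143 148 127]
 [113 142 131 104  87  98 109 118 140 141 142 125]
 [ 97 139 144 135 127 137 141 133 134 120 109  95]
 [ 82 118 150 149 141 135 123 104  98 106 121 129]
 [ 97  88 127 128 112  97  99 105 127 151 169 173]]
top head [250.84790111 219.20552792] 29.70028574388884 37.578532066661865 [496.26270437 237.58742937]
side head [260.59940059 163.18822375] 24.06684533881252 63.25998335122131 [496.70639874 234.54089311]
```

Call:
{"fn": "play_rows", "kwargs": {
  "xyz": [
    [-1.7,-1.1,5],
    [-1.7,-1.1,11],
    [-1.7,-1.1,17],
    [-1.7,-1.1,20],
    [-1.7,-1.1,22],
    [-1.7,-1.1,24],
    [-1.7,-1.1,26],
    [-1.7,-1.1,28],
    [-1.7,-1.1,28],
    [-1.7,-1.1,28]
  ],
  "rot": [
    [0,0,0],
    [0,0,0],
    [0,0,0],
    [0,0,0],
    [0,0,0],
    [0,0,0],
    [0,0,0],
    [0,0,0],
    [0,0,0],
    [0,0,0]
  ],
  "grip": [0,0,0,0,0,0,0,0,0,0]
}}

```text
time_s: 8.1
eef_pos: [0.4542, -0.1782, 0.1373]
eef_rot: [-0.0, 0.044, 0.999, -0.0]
wrist_force: [0.2, -0.7, -1.0]
opening: 0.105
grasp_force: 59.3
```

```bash
python3 - <<'E'
from h import *
for i in range(3):
    a=vision.camera("side"); o=readout.get_obs(); print(np.round(np.array(o["eef_pos"])*1000,1),np.round(o["eef_rot"],4),np.round(o["wrist_force"],1),np.round(o["torque"],3))
save("m5.png",a["color"][215:275,270:340],8)
go(454.2,-177,137,175)
E
```

```text
[ 454.2 -178.2  137.3] [0.     0.0439 0.999  0.    ] [ 0.2  0.8 -0.4] [0.024 0.048 0.04 ]
[ 454.2 -178.2  137.3] [ 0.      0.0439  0.999  -0.    ] [-0.5 -0.6 -0.7] [0.028 0.012 0.033]
[ 454.2 -178.2  137.4] [ 0.      0.0439  0.999  -0.    ] [-0.8 -0.7 -1.3] [-0.005 -0.023 -0.01 ]
xyz [0.1, 1.2, 0.4] rot [-0.0, 0.0001, -0.0005]
```

View pics/m5.png

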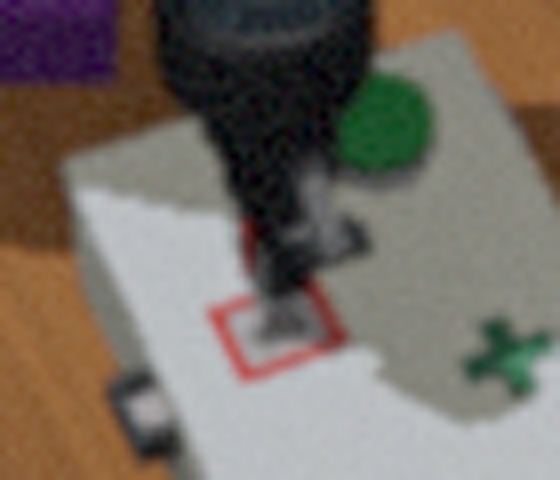

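The key tip is inside the red frame at (285,325) in the crop with no contact force, so it has entered the plate. I continue slowly.

Call:
{"fn": "play_rows", "kwargs": {
  "xyz": [
    [0,0.8,0],
    [0,0.8,1],
    [0,0.8,2],
    [0,0.8,3],
    [0,0.8,4],
    [0,0.8,5],
    [0,0.8,6],
    [0,0.8,7],
    [0,0.8,8],
    [0,0.8,8]
  ],
  "rot": [
    [0,0,0],
    [0,0,0],
    [0,0,0],
    [0,0,0],
    [0,0,0],
    [0,0,0],
    [0,0,0],
    [0,0,0],
    [0,0,0],
    [0,0,0]
  ],
  "grip": [0,0,0,0,0,0,0,0,0,0]
}}

```text
time_s: 9.5
eef_pos: [0.4542, -0.1774, 0.1292]
eef_rot: [-0.0, 0.044, 0.999, 0.0]
wrist_force: [-0.3, -0.8, -0.1]
opening: 0.108
grasp_force: 59.3
```

Call:
{"fn": "play_rows", "kwargs": {
  "xyz": [
    [0,0,1],
    [0.3,0.3,2],
    [-0.3,-0.3,2.5],
    [0.3,0.3,3],
    [-0.3,-0.3,3.5],
    [0.3,0.3,4],
    [-0.3,-0.3,4.5],
    [0.3,0.3,5],
    [0,0,5],
    [0,0,5]
  ],
  "rot": [
    [0,0,0],
    [0,0,0],
    [0,0,0],
    [0,0,0],
    [0,0,0],
    [0,0,0],
    [0,0,0],
    [0,0,0],
    [0,0,0],
    [0,0,0]
  ],
  "grip": [0,0,0,0,0,0,0,0,0,0]
}}

```text
time_s: 10.75
eef_pos: [0.4549, -0.1778, 0.1251]
eef_rot: [0.001, 0.044, 0.999, -0.0]
wrist_force: [-0.4, -0.1, 6.7]
opening: 0.104
grasp_force: 60.3
```

Call:
{"fn": "play_rows", "kwargs": {
  "xyz": [
    [0,0,0.5],
    [0.4,0.4,1],
    [-0.4,-0.4,1.5],
    [0.4,0.4,2],
    [-0.4,-0.4,2.5],
    [0.4,0.4,3],
    [-0.4,-0.4,3.5],
    [0.4,0.4,4],
    [0,0,4],
    [0,0,4]
  ],
  "rot": [
    [0,0,0],
    [0,0,0],
    [0,0,0],
    [0,0,0],
    [0,0,0],
    [0,0,0],
    [0,0,0],
    [0,0,0],
    [0,0,0],
    [0,0,0]
  ],
  "grip": [0,0,0,0,0,0,0,0,0,0]
}}

```text
time_s: 12.0
eef_pos: [0.4549, -0.1778, 0.1211]
eef_rot: [0.001, 0.044, 0.999, -0.0]
wrist_force: [-0.2, -0.0, 6.4]
opening: 0.108
grasp_force: 60.2
```

Call:
{"fn": "play_rows", "kwargs": {
  "xyz": [
    [0,0,0.8],
    [0.4,0.4,1.5],
    [-0.4,-0.4,2.2],
    [0.4,0.4,3],
    [-0.4,-0.4,3.7],
    [0.4,0.4,4.5],
    [-0.4,-0.4,5.2],
    [0.4,0.4,6],
    [0,0,6],
    [0,0,6]
  ],
  "rot": [
    [0,0,0],
    [0,0,0],
    [0,0,0],
    [0,0,0],
    [0,0,0],
    [0,0,0],
    [0,0,0],
    [0,0,0],
    [0,0,0],
    [0,0,0]
  ],
  "grip": [0,0,0,0,0,0,0,0,0,0]
}}

```text
time_s: 13.25
eef_pos: [0.4542, -0.1774, 0.114]
eef_rot: [-0.0, 0.044, 0.999, 0.0]
wrist_force: [1.5, -0.8, 0.2]
opening: 0.106
grasp_force: 59.2
```

Call:
{"fn": "play_rows", "kwargs": {
  "xyz": [
    [0,0,0.6],
    [0.3,0.3,1.2],
    [-0.3,-0.3,1.8],
    [0.3,0.3,2.4],
    [-0.3,-0.3,3],
    [0,0,3.5],
    [0,0,4],
    [0,0,4.5],
    [0,0,4.5],
    [0,0,4.5]
  ],
  "rot": [
    [0,0,0],
    [0,0,0],
    [0,0,0],
    [0,0,0],
    [0,0,0],
    [0,0,0],
    [0,0,0],
    [0,0,0],
    [0,0,0],
    [0,0,0]
  ],
  "grip": [0,0,0,0,0,0,0,0,0,0]
}}

```text
time_s: 14.5
eef_pos: [0.4543, -0.1774, 0.1103]
eef_rot: [-0.0, 0.044, 0.999, -0.0]
wrist_force: [-1.9, 0.6, 7.5]
opening: 0.107
grasp_force: 60.6
```

```bash
python3 - <<'E'
from h import *
for i in range(3):
    a=vision.camera("side"); o=readout.get_obs(); print(np.round(np.array(o["eef_pos"])*1000,1),np.round(o["eef_rot"],4),np.round(o["wrist_force"],1),np.round(o["torque"],3))
save("m6.png",a["color"][215:275,270:340],8)
E
```

```text
[ 454.3 -177.4  110.2] [-1.00e-04  4.38e-02  9.99e-01  0.00e+00] [-2.   0.5  6.9] [ 0.159  0.333 -0.009]
[ 454.3 -177.4  110.2] [-1.00e-04  4.38e-02  9.99e-01  0.00e+00] [-3.3  1.   6.9] [0.189 0.262 0.034]
[ 454.3 -177.4  110.2] [-1.00e-04  4.38e-02  9.99e-01 -0.00e+00] [-0.9  0.5  7.7] [0.124 0.282 0.005]
```

View pics/m6.png

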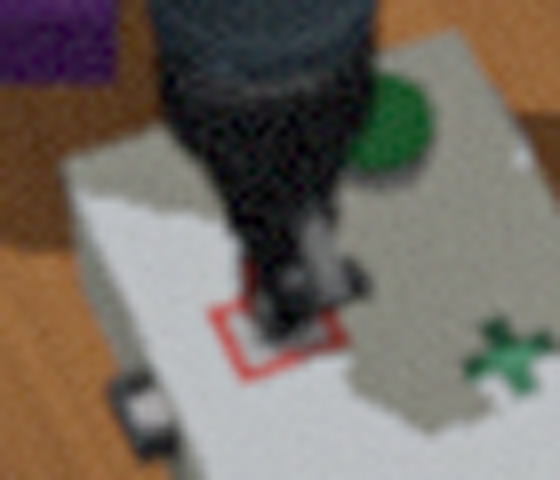

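Call:
{"fn": "play_rows", "kwargs": {
  "xyz": [
    [0,0,0.5],
    [0.3,0.3,0.8],
    [-0.3,-0.3,1.1],
    [0.3,0.3,1.4],
    [-0.3,-0.3,1.5],
    [0,0,1.5],
    [0,0,1.5],
    [0,0,1.5],
    [0,0,1.5],
    [0,0,1.5]
  ],
  "rot": [
    [0,0,0],
    [0,0,0],
    [0,0,0],
    [0,0,0],
    [0,0,0],
    [0,0,0],
    [0,0,0],
    [0,0,0],
    [0,0,0],
    [0,0,0]
  ],
  "grip": [0,0,0,0,0,0,0,0,0,0]
}}

```text
time_s: 15.9
eef_pos: [0.4544, -0.1774, 0.1101]
eef_rot: [-0.0, 0.044, 0.999, -0.0]
wrist_force: [-7.4, 3.8, 20.8]
opening: 0.111
grasp_force: 62.7
```

It stands rigid at z = 110.1 mm with the force rising to 21 N, so the collar is seated. I ease the push and turn clockwise (+ about tool z).

Call:
{"fn": "play_rows", "kwargs": {
  "xyz": [
    [0,0,-0.7],
    [0,0,-0.9],
    [0,0,-0.9],
    [0,0,-0.9],
    [0,0,-0.9],
    [0,0,-0.9],
    [0,0,-0.9],
    [0,0,-0.9],
    [0,0,-0.9],
    [0,0,-0.9]
  ],
  "rot": [
    [0,0,0],
    [0,0,0.1],
    [0,0,0.2],
    [0,0,0.3],
    [0,0,0.4],
    [0,0,0.5],
    [0,0,0.6],
    [0,0,0.7],
    [0,0,0.8],
    [0,0,0.8]
  ],
  "grip": [0,0,0,0,0,0,0,0,0,0]
}}

```text
time_s: 17.15
eef_pos: [0.4547, -0.1769, 0.1102]
eef_rot: [0.0, 0.43, 0.903, 0.001]
wrist_force: [-1.8, 4.7, 14.0]
opening: 0.107
grasp_force: 61.2
```

```bash
python3 - <<'E'
from h import *
o=readout.get_obs(); print(np.round(np.array(o["eef_pos"])*1000,1),np.round(o["wrist_force"],1),np.round(o["torque"],3),np.round(o["q"],2))
go(454.2,-177.4,110.2,175-90)
E
```

```text
[ 454.7 -176.9  110.2] [-1.8  4.7 14. ] [ 0.806  0.32  -0.041] [-0.62  0.17  1.93  0.    1.04 -1.3 ]
xyz [-0.1, -0.7, 0.0] rot [0.0009, -0.0006, 0.7693]
```

Call:
{"fn": "play_rows", "kwargs": {
  "xyz": [
    [0,0,-0.3],
    [0,0,-0.3],
    [0,0,-0.3],
    [0,0,-0.3],
    [0,0,-0.3],
    [0,0,-0.3],
    [0,0,-0.3],
    [0,0,-0.3],
    [0,0,-0.3],
    [0,0,-0.3]
  ],
  "rot": [
    [0,0,0.1],
    [0,0,0.2],
    [0,0,0.3],
    [0,0,0.4],
    [0,0,0.5],
    [0,0,0.6],
    [0,0,0.7],
    [0,0,0.8],
    [0,0,0.86],
    [0,0,0.86]
  ],
  "grip": [0,0,0,0,0,0,0,0,0,0]
}}

```text
time_s: 18.4
eef_pos: [0.455, -0.1767, 0.1102]
eef_rot: [-0.0, 0.767, 0.642, 0.001]
wrist_force: [0.4, 4.7, 9.1]
opening: 0.11
grasp_force: 60.7
```

```bash
python3 - <<'E'
from h import *
for i in range(4):
    a=vision.camera("side"); o=readout.get_obs(); print(np.round(np.array(o["eef_pos"])*1000,1),np.round(o["wrist_force"],1),np.round(o["torque"],3),np.round(o["dq"],3).tolist(),o["grasp_force"])
go(454.2,-177.4,110.2,175-90)
save("m7.png",a["color"][215:275,270:340],8)
E
```

```text
[ 455.  -176.6  110.2] [0.3 4.3 9.2] [ 0.923 -0.141  0.073] [-0.001, 0.001, 0.001, 0.002, 0.0, -0.005] 60.71102499961853
[ 455.  -176.6  110.3] [0.6 4.9 8.9] [ 0.934 -0.117  0.096] [-0.001, 0.0, -0.001, -0.003, 0.002, 0.001] 60.711389780044556
[ 455.  -176.6  110.3] [-0.1  4.8  9.3] [ 0.871 -0.115  0.109] [0.0, -0.0, 0.0, -0.0, 0.001, 0.0] 60.71087121963501
[ 455.  -176.6  110.3] [1.2 4.5 8.6] [ 0.865 -0.202  0.086] [-0.002, -0.0, -0.003, -0.001, 0.002, -0.002] 60.71187973022461
xyz [-0.9, -0.7, 0.1] rot [0.0013, -0.0014, -0.0896]
```

View pics/m7.png

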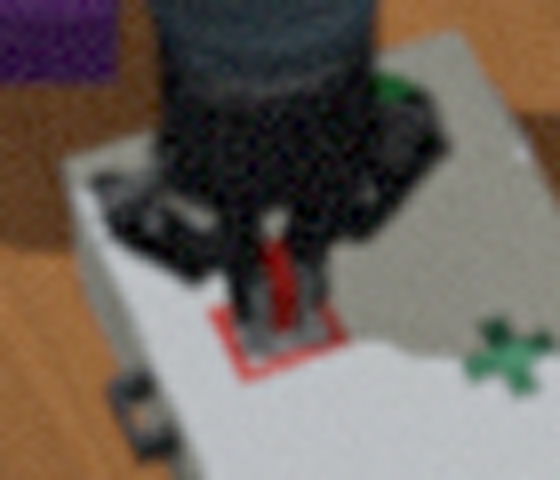

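The latch at (145,410) has drawn in and the head is turned about 90°. I add a small extra turn to rest on the stop.

Call:
{"fn": "play_rows", "kwargs": {
  "xyz": [
    [0.2,0,0],
    [0.4,0,0],
    [0.4,0,0],
    [0.4,0,0],
    [0.4,0,0],
    [0.4,0,0],
    [0.4,0,0],
    [0.4,0,0],
    [0.4,0,0],
    [0.4,0,0]
  ],
  "rot": [
    [0,0,0.02],
    [0,0,0.04],
    [0,0,0.05],
    [0,0,0.05],
    [0,0,0.05],
    [0,0,0.05],
    [0,0,0.05],
    [0,0,0.05],
    [0,0,0.05],
    [0,0,0.05]
  ],
  "grip": [0,0,0,0,0,0,0,0,0,0]
}}

```text
time_s: 19.85
eef_pos: [0.455, -0.1766, 0.1102]
eef_rot: [0.0, 0.783, 0.623, 0.001]
wrist_force: [1.0, 3.9, 8.4]
opening: 0.105
grasp_force: 60.6
```

```bash
python3 - <<'E'
from h import *
T=[]
for i in range(6):
    vision.camera("side"); o=readout.get_obs(); T.append(np.r_[o["torque"],o["wrist_force"]])
print(np.round(np.mean(T,0),3),o["eef_pos"],o["grasp_force"],o["time_s"]); go(454.2,-177.4,110.2,85)
E
```

```text
[ 0.678 -0.094  0.158  0.397  3.703  8.679] [ 0.45504043 -0.17655169  0.11023637] 60.602760314941406 20.15
xyz [-1.0, -0.6, 0.0] rot [0.0013, -0.0008, -0.1394]
```

The torque of 0.16 Nm is above the spring's 0.11 Nm, so the cylinder rests on its stop, still, and firmly held.

```bash
python3 -c "
from bench import ctrl
print(ctrl.hand_in())"
```

```text
the job is handed in; nothing more can be done
None
```

I handed the job in with the red key fully seated in the lock, turned clockwise to the stop and still gripped; the hand-in gave no verdict, and I took no last picture of the blue key and other items, though nothing suggested they were touched.

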